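# Sieve the small spacers out of the thumb knobs

### The arm

A 7-joint arm with a two-finger parallel gripper is mounted at the origin on the work surface. World frame = base frame: x ahead of the robot, y to its left, z up, the work surface at z = 0. Lengths are in mm, angles in rad, forces in N, time in s.
With the tool pointing down it reaches from about 400 to 900 mm from the base axis. Payload 5.5 kg.
Tool frame: the origin (TCP) lies where the fingers leave the gripper's body, on its centre line; the fingertips stand 66 mm ahead of it and the grasp point (between the pads) lies 47 mm ahead of it (grip_point_offset is the distance from the TCP to the grasp point, in mm); z points along the fingers, y is the line along which they close (so a half turn about z gives the same grasp; the last joint's range is limited). The gripper opens to 92 mm and grips with 3 to 60 N. Pads are 19 mm wide; open, the fingers measure 130 mm over their backs; the gripper's body (75 mm by 190 mm) begins 47 mm behind the grasp point.
Start: joints at [-1.05, 0.501, -0.427, 1.55, 0.221, 1.138, -0.21], TCP at [165.683, 628.528, 292.229] pointing down, gripper open.
Joint ranges: [-2.88, 2.88], [-0.31, 2.03], [-1.54, 1.56], [0.2, 2.42], [-1.41, 4.55], [0.19, 2.02], [-2.57, 2.57]. Speed limits (rad/s): [2.57, 2.57, 3.14, 3.14, 3.14, 3.14, 3.14].

### API

Orientations are given as a rotation vector (axis times angle).
In Python, from station import get_obs, grab_frame, sign_off, masks_of, spot_point, grip_point_offset gives the robot as it stands. The module is installed in compiled form; this text tells all that it offers.
- The arm moves only by the tool jog_arm, never from a script. Its argument "targets" is a list of rows, each a list of 2 entries, a list of its own where there are three numbers: the shift along the tool's x, y, z as a fraction of full scale, then the turn about the tool's z as a fraction of full scale. A call has 1 to 20 rows; each row is the pose to reach, as a shift and turn from the pose commanded when the call began, along the tool's axes at that moment; what a row does not reach only later rows make up. Full scale, the value 1, is 200 mm for a shift and 90 degrees for a turn. A row lasts 1/10 s, in which the tool goes at most 50 mm and 8.59 degrees, less where a joint would pass 70% of its speed; a pose out of reach is approached as far as the arm can. A call with a number of a shift or a turn outside -1 to 1 is refused whole. A call with a gripper value outside its range is refused whole. "fingers" is the gripper's target within -1 to 1 (fully open at 1, half-way at 0, shut at -1), set as the call begins (left out, the last holds). The fingers move at their own pace and stop on an object; "grip_force" is the grip in N (left out, the last holds). Time passes only in rows, so rows that repeat a pose let the fingers close. It gives the time, the measured TCP pose, the force, the opening and the grip force at its end, in the units of the state.
- get_obs(): the state, without advancing time (a new reading comes with each control period).
- grab_frame(name): name is "scene" or "top" or "wrist"; returns a dict with "frame" (420x560x3 uint8, red, green, blue), "camera_matrix" (3x3 intrinsics, pixels), "xyz" and "orientation" of the camera in the world. Camera axes: x right, y down, z forward; pixel columns grow to the right and rows downward; lengths in mm; the calibration is good to about 2 mm. The wrist camera is an equidistant fisheye: a pixel r from the principal point sees the ray r / f radians off the axis. A picture is of the moment at which its call begins. There is no depth.
- sign_off(): hands the job in; it is judged then, once.
Trained networks look in the newest picture that a camera, given by its name, has taken for a name from the list of things; names that differ only in an ending like _2 or _b are one class to them, and where a whole thing is asked for, a point or a joint stands for the part that bears it (a point fixed in the world has none). Each returns a list of dicts, best first, with "conf" (0 to 1); they miss things now and then, are a little off and sometimes report something else, mostly with a low value. They report only what shows in the picture. A call takes as long as a camera call. They do not tell look-alikes from the thing itself.
- masks_of(camera, name): "region" (420x560 bool, what is visible of it) and "extent" ([left, top, width, height] in pixels, round what is visible of it).
- spot_point(camera, name): "at" ([row, column] in pixels: a listed point, or the origin of a listed thing).
The state is a dict: "time": time; "joint_pos": joint angles; "joint_vel": joint speeds; "joint_efforts": joint torques, N m; "tool_pos": TCP position; "tcp_rot": TCP orientation; "force": force on the tool from outside, world axes, zero at the start; "torque": the same for the moment, N m; "width": finger opening in mm; "grip_force": force on a finger pad.
Only numpy, scipy, OpenCV 4.12 (cv2) and the standard library are available. Lean on these libraries where they do the work, as an engineer would, in place of code of your own. Each camera call takes 0.05 s, during which the arm holds its last target. There are 200 camera calls.

### The job

Hold the sieve by its handle and, without lifting it off its rails, shake it briskly side to side until all five small brass spacers have dropped into the green tray; on the way bring it up against the red spring buffer, then the blue one, then red and blue once more, each time firmly enough that the spring gives a little but without ramming it. Then set the sieve, with the three big thumb knobs still in it, upright in the middle of the black mat and let go, leaving the adapter, filter cell and lens cap where they are.

Things in the scene. Friction and masses are not known exactly. Their poses are not given: they have to be found in the camera images.
- station: Fixed green catch tray, 190 (x) x 320 (y) mm; origin: centre of its underside, on the bench. Its two long walls, tops 45 mm up, are smooth rails along local y; 9 mm lips outside them guide the sieve with 3 mm play each way in x. Pit between: 142 x 268 mm, floor 5 mm up. Local +y leads to the red buffer, -y to the blue. May be turned about the vertical.
- stop_red: Steel bracket at the tray's +y end, origin on the bench 149 mm from the tray's origin, same axes. Its red pad (34 x 22 mm, centre 75 mm up) faces the sieve; where it is set is unmeasured: 18 to 52 mm free gap from a centred sieve. Then it gives as a spring, 3 N/mm, for 8 mm. A push of 4 N or more kept for 0.1 s is a proper touch; over 16 N is ramming.
- stop_blue: The same bracket at the tray's -y end with a blue pad: origin on the bench 149 mm from the tray's origin, same axes as the tray; pad set independently (18 to 52 mm of free gap, unmeasured), same spring and limits.
- sieve_grip (a point): Centre of the sieve's black handle bar, 75 mm above its underside; axes are the sieve's. The bar runs along x right across the middle, 12 mm wide (y) and 26 mm high, on a post at each end, free for fingers from above on both sides (40 mm high sieve walls lie below it).
- mat: Fixed flat black rubber mat, 200 x 200 x 4 mm. Origin: centre of its underside, on the bench. (Elsewhere: a fixed cast-iron bench clamp holding a black drawtube, 130 mm high, stands well to the robot's left, beyond y = 0.38 m; keep clear of it.)
- adapter_center (a point): Centre of a loose silver two-inch adapter ring, 56 mm across, 42 mm high. Bystander.
- filter_center (a point): Centre of a loose smoky glass solar filter cell, 80 mm across, 13 mm thick, lying flat. Bystander.
- cap_center (a point): Centre of a loose yellow plastic lens cap, 70 mm across, 16 mm high, lying flat. Bystander.
- spacer1_center (a point): Centre of a small loose brass spacer, a solid disc 12 mm across and 8 mm high, 10 g; starts flat on a land of the sieve, centre 53 mm above the bench. It passes the slots; in the tray's pit its centre is 9 to 11 mm above the bench.
- spacer2_center (a point): Centre of a small loose brass spacer, a solid disc 12 mm across and 8 mm high, 10 g; starts flat on a land of the sieve, centre 53 mm above the bench. It passes the slots; in the tray's pit its centre is 9 to 11 mm above the bench.
- spacer3_center (a point): Centre of a small loose brass spacer, a solid disc 12 mm across and 8 mm high, 10 g; starts flat on a land of the sieve, centre 53 mm above the bench. It passes the slots; in the tray's pit its centre is 9 to 11 mm above the bench.
- spacer4_center (a point): Centre of a small loose brass spacer, a solid disc 12 mm across and 8 mm high, 10 g; starts flat on a land of the sieve, centre 53 mm above the bench. It passes the slots; in the tray's pit its centre is 9 to 11 mm above the bench.
- spacer5_center (a point): Centre of a small loose brass spacer, a solid disc 12 mm across and 8 mm high, 10 g; starts flat on a land of the sieve, centre 53 mm above the bench. It passes the slots; in the tray's pit its centre is 9 to 11 mm above the bench.
- knob1_center (a point): Centre of a large loose bronze thumb knob, a drum 34 mm across and 24 mm high, 50 g; starts in the sieve and is too big for its slots.
- knob2_center (a point): Centre of a large loose bronze thumb knob, a drum 34 mm across and 24 mm high, 50 g; starts in the sieve and is too big for its slots.
- knob3_center (a point): Centre of a large loose bronze thumb knob, a drum 34 mm across and 24 mm high, 50 g; starts in the sieve and is too big for its slots.
- sieve: Loose aluminium sieve, origin centre of underside, 164 (x) x 130 (y) x 88 mm, walls 40 high, 0.3 to 0.6 kg plus 0.2 kg of parts; drags on the rails with 1 to 2.5 N. Floor: lands 8 mm wide, 4 thick along x at y = -39, -13, 13, 39 mm, 18 mm slots between. Starts square on the rails within 8 mm of the middle. Jerks over 2.5 m/s2 (brisk 20 to 40 mm strokes along y) slide the parts in it.
Things that resemble listed ones, but are neither listed nor needed, are in the scene too. Leave any pink look-alike of the part that bears knob2_center alone.

How it is judged (in metres and radians):
On the way, in this order (a step that is already met when the one before it is completed fails the run):
1. the sieve, down on its rails, is pressed against the red buffer with at least 4 N (contact force between sieve and stop_red above 4 N and z of sieve_grip in the frame of station below 0.128 m), for 0.1 s.
2. the sieve, down on its rails, is pressed against the blue buffer with at least 4 N (contact force between sieve and stop_blue above 4 N and z of sieve_grip in the frame of station below 0.128 m), for 0.1 s.
3. the sieve, down on its rails, is pressed against the red buffer with at least 4 N again (all of step 1), for 0.1 s.
4. the sieve, down on its rails, is pressed against the blue buffer with at least 4 N again (all of step 2), for 0.1 s.
At the end, for the whole second after the job is handed in: The sieve stands upright (within 0.08 rad) and still on the mat, its middle within 40 mm of the mat's middle, with all three thumb knobs inside it; all five spacers lie in the pit of the green tray (horizontal distance between sieve_grip and mat below 0.04 m and angle between sieve_grip's own z axis and vertical below 0.08 rad and z of sieve_grip in the frame of mat between 0.07 and 0.085 m and linear speed of sieve below 0.02 m/s and x of spacer1_center in the frame of station between -0.071 and 0.071 m and y of spacer1_center in the frame of station between -0.134 and 0.134 m and z of spacer1_center in the frame of station between 0 and 0.03 m and x of spacer2_center in the frame of station between -0.071 and 0.071 m and y of spacer2_center in the frame of station between -0.134 and 0.134 m and z of spacer2_center in the frame of station between 0 and 0.03 m and x of spacer3_center in the frame of station between -0.071 and 0.071 m and y of spacer3_center in the frame of station between -0.134 and 0.134 m and z of spacer3_center in the frame of station between 0 and 0.03 m and x of spacer4_center in the frame of station between -0.071 and 0.071 m and y of spacer4_center in the frame of station between -0.134 and 0.134 m and z of spacer4_center in the frame of station between 0 and 0.03 m and x of spacer5_center in the frame of station between -0.071 and 0.071 m and y of spacer5_center in the frame of station between -0.134 and 0.134 m and z of spacer5_center in the frame of station between 0 and 0.03 m and x of knob1_center in the frame of sieve_grip between -0.07 and 0.07 m and y of knob1_center in the frame of sieve_grip between -0.061 and 0.061 m and z of knob1_center in the frame of sieve_grip between -0.075 and -0.03 m and x of knob2_center in the frame of sieve_grip between -0.07 and 0.07 m and y of knob2_center in the frame of sieve_grip between -0.061 and 0.061 m and z of knob2_center in the frame of sieve_grip between -0.075 and -0.03 m and x of knob3_center in the frame of sieve_grip between -0.07 and 0.07 m and y of knob3_center in the frame of sieve_grip between -0.061 and 0.061 m and z of knob3_center in the frame of sieve_grip between -0.075 and -0.03 m); the robot touches nothing.
It fails at once if the red buffer is rammed by the sieve with more than 16 N (contact force between sieve and stop_red above 16 N).
It fails at once if the blue buffer is rammed by the sieve with more than 16 N (contact force between sieve and stop_blue above 16 N).
It fails at once if the adapter, the filter cell or the lens cap is moved more than 15 mm (distance of any of adapter_center, filter_center, cap_center from where it was at the start of the episode above 0.015 m).
It fails at once if the sieve is lifted more than 15 mm off its rails while a spacer is still in it (z of sieve_grip in the frame of station above 0.135 m and z of any of spacer1_center, spacer2_center, spacer3_center, spacer4_center, spacer5_center in the frame of station above 0.035 m).
It also fails if it takes over 72 s, if anything falls off the work surface, if the arm or the gripper's body presses on something with over 40 N, if the wrist force passes 120 N, or if a joint passes its speed limit or range.

## Working session

There is one attempt and no reset: what is moved stays moved. The work goes in short steps, Python scripts to look and compute and a tool call to move; the robot and the scene stay as the last step left them, time stands still between calls to the robot, and variables do not carry over. Pictures are saved under pics/ and viewed, at most 10 in all, crops included, and the job is handed in when it is done.

Besides the shell and the picture viewer there is one more tool, called in YAML: its name, and indented under it one key for each argument. jog_arm: Moves the arm, as the interface text tells. Shift numbers are shares of 200 mm and turn numbers shares of 90 degrees, none past 1 either way. Its arguments: {"type":"object","properties":{"targets":{"type":"array","items":{"type":"array"}},"fingers":{"type":"number"},"grip_force":{"type":"number"}},"required":["targets"]}

```bash
mkdir -p pics; cat > h.py <<'E'
import numpy as np, cv2
from scipy.spatial.transform import Rotation as R
from station import *
def ray(f,rc):
    K=np.array(f["camera_matrix"]);o=np.array(f["orientation"],float)
    M=R.from_rotvec(o).as_matrix() if o.size==3 else (o if o.shape==(3,3) else R.from_quat(o).as_matrix())
    d=M@np.array([(rc[1]-K[0,2])/K[0,0],(rc[0]-K[1,2])/K[1,1],1.]);return np.array(f["xyz"]),d
def atz(f,rc,z):
    p,d=ray(f,rc);return p+d*(z-p[2])/d[2]
def save(f,n):cv2.imwrite('pics/'+n,cv2.cvtColor(f["frame"],cv2.COLOR_RGB2BGR))
E
python3 - <<'E'
from h import *
print(get_obs())
Z=dict(station=0,stop_red=0,stop_blue=0,sieve_grip=120,mat=0,adapter_center=21,filter_center=6.5,cap_center=8,knob2_center=61,spacer1_center=53,sieve=45)
ims=[]
for c in("top","scene"):
    f=grab_frame(c);ims.append(f);save(f,c+'0.png');print(c,f["xyz"],f["orientation"],f["camera_matrix"])
    for n,z in Z.items():
        for r in spot_point(c,n)[:7]:
            print(n,round(r["conf"],2),np.round(r["at"]),np.round(atz(f,r["at"],z)))
cv2.imwrite('pics/both.png',cv2.cvtColor(np.hstack([i["frame"] for i in ims])[:, :],cv2.COLOR_RGB2BGR)) 
E
```

```text
{'time': 0.0, 'joint_pos': array([-1.04979998,  0.50183011, -0.42676734,  1.55143828,  0.22080242,
        1.13828426, -0.21029929]), 'joint_vel': array([ 6.39236688e-04,  1.60431167e-03, -3.42910490e-04, -1.41499509e-03,
        1.96698915e-03, -3.69865744e-05, -1.87695053e-04]), 'joint_efforts': array([-5.15117663e-04, -5.66594803e+01, -5.81628710e+00, -2.79120845e+01,
       -6.86005759e-02,  3.06567480e-02,  1.86880015e-04]), 'tool_pos': array([165.63475291, 627.95904005, 291.19211526]), 'tcp_rot': array([-4.03734836e-01, -3.11524082e+00,  2.95777225e-03]), 'force': array([-0.26186668, -0.39384255,  0.18980312]), 'torque': array([-0.00153274, -0.03729709,  0.03114244]), 'grip_force': 0.0, 'width': 91.6577796743739}
top [496.24627636  -9.99616579 952.88866311] [-2.16080141  2.15918061 -0.09347332] [[417.71886186   0.         277.34721283]
 [  0.         417.71886186 210.60974988]
 [  0.           0.           1.        ]]
station 0.71 [259. 356.] [ 485. -170.    0.]
stop_red 0.82 [265. 298.] [471. -41.   0.]
stop_red 0.24 [275. 357.] [ 449. -172.    0.]
stop_blue 0.71 [256. 426.] 
[... 624 characters left out ...]
89886]
 [  0.         450.21632887 209.9758726 ]
 [  0.           0.           1.        ]]
stop_red 0.88 [217. 293.] [465. -25.   0.]
stop_blue 0.67 [195. 191.] [ 506. -320.    0.]
sieve_grip 0.92 [163. 240.] [ 467. -176.  120.]
mat 0.83 [249. 360.] [504. 168.   0.]
adapter_center 0.66 [289. 252.] [749.  24.  21.]
adapter_center 0.44 [185. 248.] [ 415. -188.   21.]
filter_center 0.56 [318. 300.] [758. 137.   6.]
cap_center 0.92 [272. 195.] [ 753. -121.    8.]
knob2_center 0.66 [183. 246.] [ 465. -163.   61.]
knob2_center 0.6 [257. 253.] [700.  -1.  61.]
knob2_center 0.59 [249. 222.] [711. -73.  61.]
knob2_center 0.49 [195. 252.] [ 503. -122.   61.]
sieve 0.88 [190. 239.] [ 481. -176.   45.]
```

View pics/top0.png

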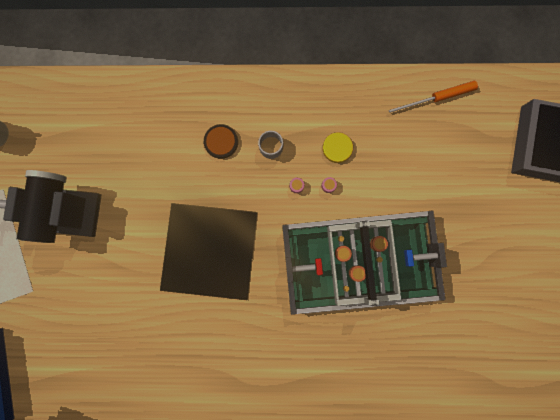

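View pics/scene0.png

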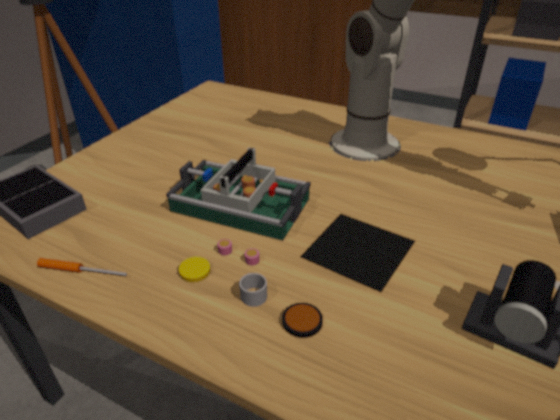

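Three bronze knobs sit in the sieve at top-view (row, col) (254,343), (273,357) and (244,379). The two pinkish items at (185,296) and (185,329) lie loose on the bench, so they are the look-alikes to leave alone. An enlarged crop will confirm this and give the axes.

```bash
python3 - <<'E'
from h import *
f=grab_frame("top");im=f["frame"]
c=im[170:325,275:460];c=cv2.resize(c,None,fx=4.2,fy=3.8,interpolation=cv2.INTER_CUBIC)
cv2.imwrite('pics/crop1.png',cv2.cvtColor(np.clip(c.astype(float)*1.8,0,255).astype('uint8'),cv2.COLOR_RGB2BGR))
def box(n,z,k=0):
    r=masks_of("top",n)
    for q in r[:2]:
        m=q["region"].astype('uint8');b=cv2.boxPoints(cv2.minAreaRect(cv2.findNonZero(m)))
        w=np.array([atz(f,p[::-1],z)[:2] for p in b]);e=[w[1]-w[0],w[2]-w[1]]
        print(n,round(q["conf"],2),m.sum(),np.round(w.mean(0)),[(round(np.hypot(*v)),round(float(np.arctan2(v[1],v[0])),3)) for v in e])
box("station",50);box("mat",4);box("sieve",90)
for n,z in(("stop_red",75),("stop_blue",75)): box(n,z)
for n in("spacer1_center","knob1_center"):
    print(n,[(round(q["conf"],2),np.round(atz(f,q["at"],53)[:2])) for q in spot_point("top",n)])
E
```

```text
mat 0.81 7762 [503. 162.] [(203, -0.09), (204, -1.689)]
sieve 0.8 2881 [ 478. -171.] [(136, -1.446), (172, -3.044)]
stop_red 0.97 754 [469. -50.] [(75, -1.473), (183, -3.053)]
stop_blue 0.77 990 [ 493. -302.] [(83, -1.446), (183, -3.057)]
stop_blue 0.64 2749 [ 478. -174.] [(138, -1.446), (175, -3.044)]
spacer1_center [(0.48, array([ 420., -135.]))]
knob1_center [(0.58, array([ 453., -160.])), (0.49, array([ 528., -128.]))]
```

View pics/crop1.png

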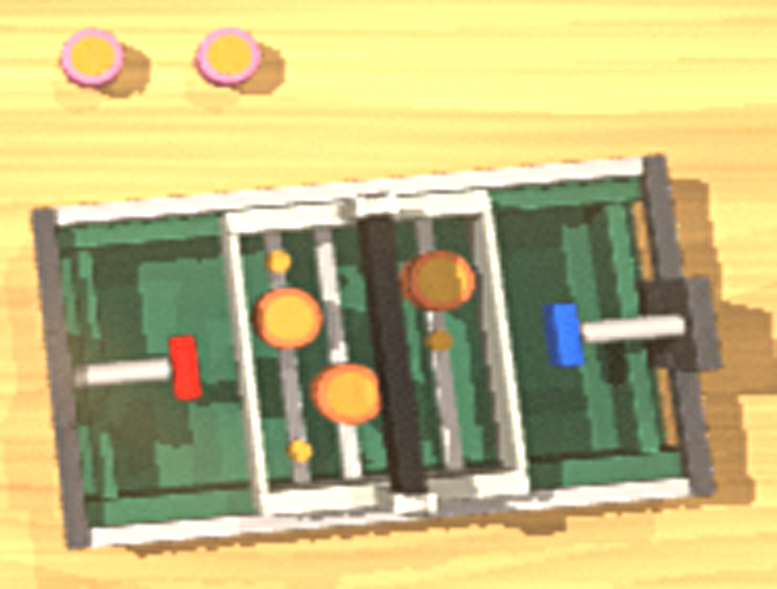

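The crop confirms it: three orange-bronze knobs in the sieve, and the pink-rimmed ones outside at crop (90,57) and (228,57), which stay untouched. Spacers show at crop (279,262), (300,450) and (438,340). The bar runs from (375,220) to (408,490). Next I compute the axes and gaps.

```bash
python3 - <<'E'
from h import *
f=grab_frame("top")
P=lambda x,y,z:atz(f,(170+y/3.8,275+x/4.2),z)[:2]
def L(a,b,z):
    p,q=P(*a,z),P(*b,z);d=p-q;print(np.round(p),np.round(q),round(float(np.hypot(*d)),1),"yaw",round(float(np.arctan2(d[1],d[0])),3),np.round((p+q)/2,1))
L((378,218),(406,490),133)
L((232,215),(260,515),85);L((490,195),(525,493),85)
L((35,212),(68,547),45);L((665,157),(715,490),45)
L((645,165),(50,217),50);L((680,490),(90,540),50)
t=0.11;y=np.array([-np.sin(t),np.cos(t)])
print("red gap",(P(201,365,75)-P(243,365,85))@y,"blue",(P(505,335,85)-P(546,335,75))@y)
o=get_obs();M=R.from_rotvec(o["tcp_rot"]).as_matrix();print(np.round(M,4),o["tool_pos"])
T=np.array([478.,-176,292]);d=M.T@(T-o["tool_pos"]);print("shift/200",d/200, "turn",-(0.11-np.arctan2(M[1,1],M[0,1]))/(np.pi/2))
E
```

```text
[ 549. -168.] [ 411. -178.] 138.2 yaw 0.073 [ 479.6 -172.5]
[ 553. -105.] [ 392. -117.] 161.4 yaw 0.073 [ 472.7 -110.7]
[ 564. -232.] [ 404. -245.] 160.4 yaw 0.079 [ 484.2 -238.4]
[557.  -7.] [369. -24.] 188.8 yaw 0.089 [463.5 -15.7]
[ 589. -333.] [ 402. -351.] 188.0 yaw 0.097 [ 495.6 -342.1]
[ 584. -321.] [554. -15.] 307.2 yaw -1.474 [ 569.2 -168. ]
[ 402. -332.] [374. -35.] 298.1 yaw -1.475 [ 388.3 -183.5]
red gap 19.53523997873884 blue 22.664922808110695
[[-0.9669  0.255  -0.    ]
 [ 0.255   0.9669 -0.    ]
 [ 0.     -0.     -1.    ]] [165.71763807 628.51105606 292.21969447]
shift/200 [-2.53544656e+00 -3.49148513e+00  1.17525992e-03] turn 0.7658387881069342
```

jog_arm:
  targets:
    - [[-0.15, -0.15, 0], -0.04]
    - [[-0.35, -0.35, 0], -0.1]
    - [[-0.55, -0.55, 0], -0.16]
    - [[-0.75, -0.75, 0], -0.2]
    - [[-0.9, -0.9, 0], -0.224]
    - [[-1, -1, 0], -0.224]
    - [[-1, -1, 0], -0.224]
  fingers: 1
  grip_force: 40

```text
time: 2.35
tool_pos: [312.1, 378.5, 292.0]
tcp_rot: [-0.133, 3.137, -0.006]
force: [-0.1, 0.5, -0.4]
width: 91.9
grip_force: 0.0
```

jog_arm:
  targets:
    - [[-0.1, -0.15, 0], 0]
    - [[-0.2, -0.4, 0], 0]
    - [[-0.3, -0.65, 0], 0]
    - [[-0.4, -0.9, 0], 0]
    - [[-0.5, -1, 0], 0]

```text
time: 2.85
tool_pos: [426.8, 191.8, 292.5]
tcp_rot: [-0.146, 3.138, -0.001]
force: [0.7, 1.1, -0.2]
width: 91.7
grip_force: 0.0
```

jog_arm:
  targets:
    - [[-0.05, -0.25, 0], 0]
    - [[-0.1, -0.5, 0], 0]
    - [[-0.1, -0.75, 0], 0]
    - [[-0.1, -0.9, 0], 0]
    - [[-0.1, -1, 0], 0]

```text
time: 3.35
tool_pos: [465.5, -5.5, 292.4]
tcp_rot: [-0.143, 3.138, -0.001]
force: [-0.1, -0.6, -0.8]
width: 91.8
grip_force: 0.0
```

jog_arm:
  targets:
    - [[0, -0.25, 0.1], 0]
    - [[0, -0.5, 0.2], 0]
    - [[0, -0.7, 0.2], 0]
    - [[0, -0.8, 0.2], 0]
    - [[0, -0.8, 0.2], 0]
    - [[0, -0.8, 0.2], 0]

```text
time: 3.95
tool_pos: [480.5, -161.4, 252.1]
tcp_rot: [0.147, -3.138, -0.001]
force: [-0.6, -0.2, 0.3]
width: 91.6
grip_force: 0.0
```

```bash
python3 - <<'E'
from h import *
f=grab_frame("wrist");save(f,"w1.png");o=get_obs();print(o["tool_pos"],R.from_rotvec(o["tcp_rot"]).as_matrix().round(4),o["joint_pos"].round(2),o["time"])
K=np.array(f["camera_matrix"]);Mo=R.from_rotvec(np.array(f["orientation"],float)).as_matrix();print(f["xyz"],Mo.round(3),K)
for r in spot_point("wrist","sieve_grip"):
    v=np.array([r["at"][1]-K[0,2],r["at"][0]-K[1,2]]);th=np.hypot(*v)/K[0,0];d=Mo@np.r_[v/np.hypot(*v)*np.sin(th),np.cos(th)]
    p=np.array(f["xyz"]);print(r["conf"],r["at"],p+d*(120-p[2])/d[2])
E
```

```text
[ 480.55276407 -160.47542903  252.16708404] [[-9.954e-01 -9.570e-02 -0.000e+00]
 [-9.570e-02  9.954e-01  9.000e-04]
 [-1.000e-04  9.000e-04 -1.000e+00]] [ 0.27  0.26 -0.    1.96 -0.    0.92  1.94] 4.0
[ 406.25712521 -168.16278328  344.96335165] [[-0.093  0.957  0.273]
 [ 0.996  0.089  0.028]
 [ 0.002  0.275 -0.962]] [[325.1922621    0.         277.2498536 ]
 [  0.         325.1922621  206.84611246]
 [  0.           0.           1.        ]]
0.86 [222.6, 264.5] [ 482.99168761 -169.83833651  120.        ]
```

View pics/w1.png

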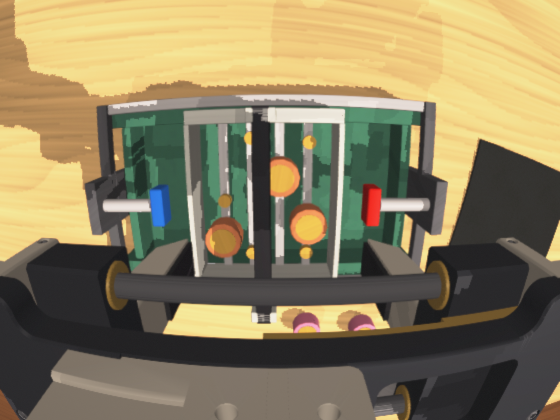

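The wrist view shows the bar at col 262 and five spacers at (row, col) (138,250), (142,309), (200,225), (253,252) and (253,306). The grip point is about (482,-171). I descend over the bar.

jog_arm:
  targets:
    - [[0, -0.055, 0.05], 0]
    - [[0, -0.055, 0.15], 0]
    - [[0, -0.055, 0.25], 0]
    - [[0, -0.055, 0.32], 0]
    - [[0, -0.055, 0.38], 0]
    - [[0, -0.055, 0.42], 0]
    - [[0, -0.055, 0.42], 0]
    - [[0, -0.055, 0.42], 0]

```text
time: 4.85
tool_pos: [481.5, -173.1, 168.4]
tcp_rot: [-0.148, 3.138, -0.0]
force: [0.8, -0.7, -1.2]
width: 91.7
grip_force: 0.0
```

jog_arm:
  targets:
    - [[0, 0, 0], 0]
    - [[0, 0, 0], 0]
    - [[0, 0, 0], 0]
    - [[0, 0, 0], 0]
    - [[0, 0, 0], 0]
    - [[0, 0, 0], 0]
    - [[0, 0, 0], 0]
    - [[0, 0, 0], 0]
  fingers: -1
  grip_force: 40

```text
time: 5.65
tool_pos: [481.2, -173.0, 168.2]
tcp_rot: [0.148, -3.138, -0.0]
force: [-0.3, 0.1, 0.9]
width: 32.5
grip_force: 0.0
```

jog_arm:
  targets:
    - [[0, 0, 0], 0]
    - [[0, 0, 0], 0]
    - [[0, 0, 0], 0]
    - [[0, 0, 0], 0]
    - [[0, 0, 0], 0]

```text
time: 6.15
tool_pos: [481.2, -172.9, 168.2]
tcp_rot: [0.148, -3.138, -0.0]
force: [0.1, 0.7, 0.2]
width: 11.9
grip_force: 40.0
```

jog_arm:
  targets:
    - [[0, 0.01, 0], 0]
    - [[0, 0.02, 0], 0]
    - [[0, 0.03, 0], 0]
    - [[0, 0.04, 0], 0]
    - [[0, 0.05, 0], 0]
    - [[0, 0.05, 0], 0]

```text
time: 6.75
tool_pos: [480.2, -162.6, 168.2]
tcp_rot: [0.148, -3.138, -0.001]
force: [-1.0, 0.2, -0.8]
width: 11.5
grip_force: 40.0
```

```bash
python3 - <<'E'
from h import *
f=grab_frame("wrist");o=get_obs();print(o["tool_pos"],o["force"],o["width"],o["grip_force"])
save(f,"w2.png")
E
```

```text
[ 480.18958613 -162.5545258   168.15481762] [0.87818544 0.58073374 0.1960258 ] 11.747297104453072 39.99921262264252
```

View pics/w2.png

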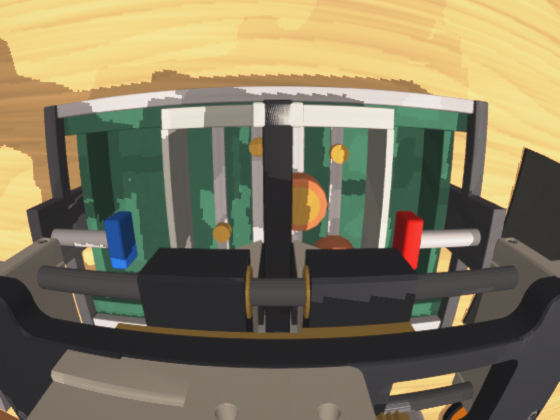

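The sieve moves with the gripper; the red pad at (240,400) is close to the wall at col 390. I approach it slowly.

jog_arm:
  targets:
    - [[0, 0.01, 0], 0]
    - [[0, 0.02, 0], 0]
    - [[0, 0.03, 0], 0]
    - [[0, 0.03, 0], 0]

```text
time: 7.2
tool_pos: [479.7, -156.6, 168.2]
tcp_rot: [0.148, -3.138, -0.001]
force: [-0.3, -0.7, -0.1]
width: 11.7
grip_force: 40.0
```

jog_arm:
  targets:
    - [[0, 0.005, 0], 0]
    - [[0, 0.01, 0], 0]
    - [[0, 0.01, 0], 0]

```text
time: 7.5
tool_pos: [479.5, -155.0, 168.2]
tcp_rot: [0.148, -3.138, -0.0]
force: [-0.5, -0.6, -1.6]
width: 11.9
grip_force: 40.0
```

jog_arm:
  targets:
    - [[0, 0.005, 0], 0]
    - [[0, 0.01, 0], 0]
    - [[0, 0.01, 0], 0]

```text
time: 7.8
tool_pos: [479.3, -152.9, 168.2]
tcp_rot: [0.148, -3.138, -0.0]
force: [-0.2, -1.2, -1.4]
width: 11.9
grip_force: 40.0
```

jog_arm:
  targets:
    - [[0, 0.005, 0], 0]
    - [[0, 0.01, 0], 0]
    - [[0, 0.01, 0], 0]

```text
time: 8.1
tool_pos: [479.1, -150.9, 168.2]
tcp_rot: [0.148, -3.138, -0.0]
force: [-0.7, -0.5, -0.4]
width: 12.3
grip_force: 40.0
```

jog_arm:
  targets:
    - [[0, 0.005, 0], 0]
    - [[0, 0.01, 0], 0]
    - [[0, 0.01, 0], 0]

```text
time: 8.4
tool_pos: [478.9, -149.3, 168.2]
tcp_rot: [-0.148, 3.138, -0.0]
force: [0.9, -2.5, -2.3]
width: 11.7
grip_force: 40.0
```

jog_arm:
  targets:
    - [[0, 0.005, 0], 0]
    - [[0, 0.005, 0], 0]
    - [[0, 0.005, 0], 0]

```text
time: 8.7
tool_pos: [478.9, -148.7, 168.2]
tcp_rot: [-0.147, 3.138, -0.001]
force: [0.2, -5.0, -3.5]
width: 11.9
grip_force: 40.0
```

jog_arm:
  targets:
    - [[0, 0.005, 0], 0]
    - [[0, 0.01, 0], 0]
    - [[0, 0.01, 0], 0]
    - [[0, 0.01, 0], 0]
    - [[0, 0.01, 0], 0]

```text
time: 9.2
tool_pos: [478.7, -147.5, 168.3]
tcp_rot: [-0.146, 3.138, -0.002]
force: [0.1, -6.4, -2.6]
width: 11.9
grip_force: 40.0
```

jog_arm:
  targets:
    - [[0, 0.005, 0], 0]
    - [[0, 0.01, 0], 0]
    - [[0, 0.01, 0], 0]
    - [[0, 0.01, 0], 0]

```text
time: 9.6
tool_pos: [478.6, -146.5, 168.4]
tcp_rot: [-0.145, 3.137, -0.004]
force: [0.3, -9.0, -3.4]
width: 12.0
grip_force: 40.0
```

```bash
python3 - <<'E'
from h import *
for i in range(4):
    grab_frame("wrist");o=get_obs();print(o["tool_pos"].round(1),o["force"].round(1))
E
```

```text
[ 478.6 -146.5  168.5] [ 1.6 -9.4 -3.8]
[ 478.6 -146.5  168.5] [ 1.4 -8.5 -3.4]
[ 478.6 -146.5  168.5] [ 0.1 -9.1 -3.9]
[ 478.6 -146.5  168.5] [ 0.4 -9.4 -3.5]
```

Red is pressed at about 9 N with the arm at rest. Now toward blue.

jog_arm:
  targets:
    - [[0, -0.03, 0], 0]
    - [[0, -0.08, 0], 0]
    - [[0, -0.13, 0], 0]
    - [[0, -0.18, 0], 0]
    - [[0, -0.21, 0], 0]
    - [[0, -0.225, 0], 0]
    - [[0, -0.23, 0], 0]
    - [[0, -0.23, 0], 0]

```text
time: 10.6
tool_pos: [482.7, -190.2, 168.2]
tcp_rot: [0.147, -3.138, 0.0]
force: [-0.2, -0.5, -1.4]
width: 12.0
grip_force: 40.0
```

```bash
python3 - <<'E'
from h import *
f=grab_frame("wrist");o=get_obs();print(o["tool_pos"].round(1),o["force"].round(1))
save(f,"w3.png")
E
```

```text
[ 482.7 -190.2  168.2] [-0.  -0.6 -1.5]
```

View pics/w3.png

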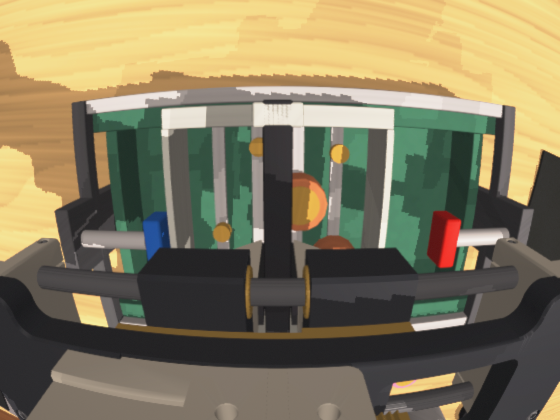

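Parts have not moved in the sieve. The blue pad (row 240, edge near col 168) is already near the wall, at a guess about 7 mm away, so I creep.

jog_arm:
  targets:
    - [[0, -0.005, 0], 0]
    - [[0, -0.01, 0], 0]
    - [[0, -0.015, 0], 0]
    - [[0, -0.015, 0], 0]

```text
time: 11.05
tool_pos: [483.2, -192.9, 168.2]
tcp_rot: [-0.148, 3.138, 0.0]
force: [-0.0, 1.9, -0.8]
width: 11.9
grip_force: 40.0
```

jog_arm:
  targets:
    - [[0, -0.005, 0], 0]
    - [[0, -0.01, 0], 0]
    - [[0, -0.01, 0], 0]

```text
time: 11.35
tool_pos: [483.3, -195.2, 168.2]
tcp_rot: [-0.147, 3.138, -0.0]
force: [-0.3, 0.6, -1.3]
width: 11.5
grip_force: 40.0
```

jog_arm:
  targets:
    - [[0, -0.005, 0], 0]
    - [[0, -0.01, 0], 0]
    - [[0, -0.01, 0], 0]

```text
time: 11.65
tool_pos: [483.4, -196.4, 168.2]
tcp_rot: [0.148, -3.138, -0.001]
force: [-0.1, 3.3, 0.1]
width: 11.8
grip_force: 40.0
```

jog_arm:
  targets:
    - [[0, -0.005, 0], 0]
    - [[0, -0.01, 0], 0]
    - [[0, -0.01, 0], 0]
    - [[0, -0.01, 0], 0]

```text
time: 12.05
tool_pos: [483.5, -197.5, 168.2]
tcp_rot: [0.149, -3.137, -0.003]
force: [-0.5, 6.4, 2.1]
width: 11.7
grip_force: 40.0
```

jog_arm:
  targets:
    - [[0, -0.005, 0], 0]
    - [[0, -0.01, 0], 0]
    - [[0, -0.01, 0], 0]
    - [[0, -0.01, 0], 0]
    - [[0, -0.01, 0], 0]

```text
time: 12.55
tool_pos: [483.6, -198.4, 168.2]
tcp_rot: [0.15, -3.137, -0.005]
force: [-2.5, 9.7, 3.5]
width: 11.6
grip_force: 40.0
```

```bash
python3 - <<'E'
from h import *
for i in range(3):
    grab_frame("wrist");o=get_obs();print(o["tool_pos"].round(1),o["force"].round(1))
E
```

```text
[ 483.6 -198.4  168.2] [-1.7  9.1  3.8]
[ 483.7 -198.5  168.2] [-1.7  8.7  4.2]
[ 483.6 -198.4  168.2] [-3.2  8.8  4.2]
```

Blue is pressed at about 9 N. Next I go back to the centre and start shaking, with modest amplitude at first.

jog_arm:
  targets:
    - [[0, 0.03, 0], 0]
    - [[0, 0.07, 0], 0]
    - [[0, 0.11, 0], 0]
    - [[0, 0.14, 0], 0]
    - [[0, 0.14, 0], 0]
    - [[0, 0.19, 0], 0]
    - [[0, 0.09, 0], 0]
    - [[0, 0.19, 0], 0]
    - [[0, 0.09, 0], 0]
    - [[0, 0.19, 0], 0]
    - [[0, 0.09, 0], 0]
    - [[0, 0.19, 0], 0]
    - [[0, 0.09, 0], 0]
    - [[0, 0.19, 0], 0]
    - [[0, 0.14, 0], 0]
    - [[0, 0.14, 0], 0]
  grip_force: 55

```text
time: 14.3
tool_pos: [481.2, -173.1, 168.1]
tcp_rot: [0.148, -3.138, 0.0]
force: [0.2, -0.2, -2.3]
width: 11.7
grip_force: 55.0
```

```bash
python3 - <<'E'
from h import *
f=grab_frame("wrist");o=get_obs();print(o["tool_pos"].round(1),o["force"].round(1))
save(f,"w4.png")
E
```

```text
[ 481.2 -173.1  168.2] [ 0.7 -1.  -3.4]
```

View pics/w4.png

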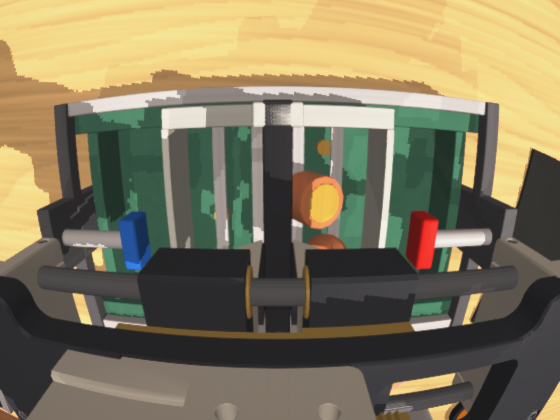

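Several spacers have dropped; ones in the pit show at (148,324) and (215,215). The knob at (200,320) looks tilted but is in the sieve. Shaking again, slightly longer strokes.

jog_arm:
  targets:
    - [[0, 0.06, 0], 0]
    - [[0, -0.06, 0], 0]
    - [[0, 0.06, 0], 0]
    - [[0, -0.06, 0], 0]
    - [[0, 0.06, 0], 0]
    - [[0, -0.06, 0], 0]
    - [[0, 0.06, 0], 0]
    - [[0, -0.06, 0], 0]
    - [[0, 0.06, 0], 0]
    - [[0, -0.06, 0], 0]
    - [[0, 0.06, 0], 0]
    - [[0, -0.06, 0], 0]
    - [[0, 0.06, 0], 0]
    - [[0, -0.06, 0], 0]
    - [[0, 0, 0], 0]
    - [[0, 0, 0], 0]

```text
time: 15.95
tool_pos: [480.9, -171.2, 168.0]
tcp_rot: [0.149, -3.137, -0.002]
force: [-0.3, 0.8, -2.8]
width: 11.9
grip_force: 55.0
```

jog_arm:
  targets:
    - [[0, 0.02, 0], 0]
    - [[0, 0.05, 0], 0]
    - [[0, 0.08, 0], 0]
    - [[0, 0.1, 0], 0]
    - [[0, 0.11, 0], 0]
    - [[0, 0.115, 0], 0]
    - [[0, 0.12, 0], 0]
    - [[0, 0.125, 0], 0]
    - [[0, 0.13, 0], 0]
    - [[0, 0.135, 0], 0]
    - [[0, 0.135, 0], 0]
    - [[0, 0.135, 0], 0]

```text
time: 17.15
tool_pos: [478.7, -147.8, 168.4]
tcp_rot: [-0.146, 3.138, -0.003]
force: [0.4, -6.1, -4.7]
width: 11.6
grip_force: 55.0
```

jog_arm:
  targets:
    - [[0, 0.005, 0], 0]
    - [[0, 0.01, 0], 0]
    - [[0, 0.01, 0], 0]
    - [[0, 0.01, 0], 0]
    - [[0, 0.01, 0], 0]

```text
time: 17.65
tool_pos: [478.6, -146.8, 168.5]
tcp_rot: [-0.145, 3.137, -0.005]
force: [0.4, -7.7, -5.3]
width: 12.1
grip_force: 55.0
```

```bash
python3 - <<'E'
from h import *
for i in range(3):
    grab_frame("wrist");o=get_obs();print(o["tool_pos"].round(1),o["force"].round(1))
E
```

```text
[ 478.6 -146.8  168.5] [ 0.  -7.6 -5.5]
[ 478.6 -146.8  168.5] [-0.9 -8.  -5.3]
[ 478.6 -146.8  168.5] [ 1.5 -8.  -4.8]
```

jog_arm:
  targets:
    - [[0, 0.005, 0], 0]
    - [[0, 0.005, 0], 0]
    - [[0, 0.005, 0], 0]
    - [[0, -0.03, 0], 0]
    - [[0, -0.08, 0], 0]
    - [[0, -0.13, 0], 0]
    - [[0, -0.18, 0], 0]
    - [[0, -0.22, 0], 0]
    - [[0, -0.24, 0], 0]
    - [[0, -0.25, 0], 0]
    - [[0, -0.255, 0], 0]
    - [[0, -0.26, 0], 0]
    - [[0, -0.265, 0], 0]
    - [[0, -0.27, 0], 0]
    - [[0, -0.275, 0], 0]
    - [[0, -0.275, 0], 0]
    - [[0, -0.275, 0], 0]

```text
time: 19.5
tool_pos: [483.5, -197.4, 168.1]
tcp_rot: [0.15, -3.137, -0.003]
force: [-2.2, 5.9, -4.1]
width: 11.8
grip_force: 55.0
```

jog_arm:
  targets:
    - [[0, -0.005, 0], 0]
    - [[0, -0.01, 0], 0]
    - [[0, -0.015, 0], 0]
    - [[0, -0.015, 0], 0]
    - [[0, -0.015, 0], 0]
    - [[0, -0.015, 0], 0]

```text
time: 20.1
tool_pos: [483.7, -199.0, 168.2]
tcp_rot: [0.151, -3.136, -0.006]
force: [-2.5, 7.8, -0.7]
width: 11.6
grip_force: 55.0
```

```bash
python3 - <<'E'
from h import *
for i in range(3):
    f=grab_frame("wrist");o=get_obs();print(o["tool_pos"].round(1),o["force"].round(1))
save(f,"w5.png");print([(r["conf"],r["at"]) for r in spot_point("wrist","spacer1_center")])
E
```

```text
[ 483.7 -198.9  168.1] [-2.5  9.6 -1. ]
[ 483.7 -199.   168.1] [-2.7  9.  -1. ]
[ 483.7 -199.   168.2] [-3.  9. -1.]
[(0.7, [148.9, 354.6])]
```

View pics/w5.png

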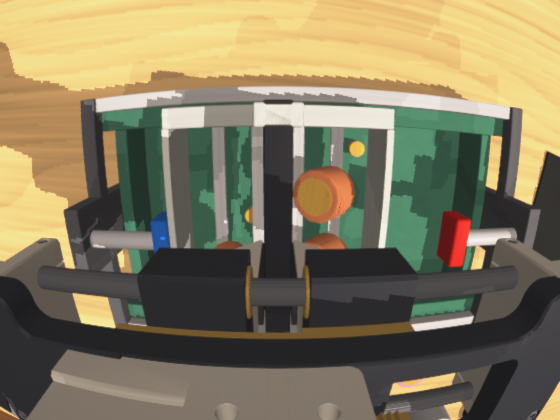

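All four touches are made, and the knobs show at (195,325), (245,230) and (243,323). Two spacers are seen in the pit at (148,357) and (215,250); the others are hidden. I shake once more, then let go and look from above.

jog_arm:
  targets:
    - [[0, 0.03, 0], 0]
    - [[0, 0.07, 0], 0]
    - [[0, 0.11, 0], 0]
    - [[0, 0.145, 0], 0]
    - [[0, 0.205, 0], 0]
    - [[0, 0.085, 0], 0]
    - [[0, 0.205, 0], 0]
    - [[0, 0.085, 0], 0]
    - [[0, 0.205, 0], 0]
    - [[0, 0.085, 0], 0]
    - [[0, 0.205, 0], 0]
    - [[0, 0.085, 0], 0]
    - [[0, 0.205, 0], 0]
    - [[0, 0.085, 0], 0]
    - [[0, 0.205, 0], 0]
    - [[0, 0.085, 0], 0]
    - [[0, 0.145, 0], 0]
    - [[0, 0.145, 0], 0]
    - [[0, 0.145, 0], 0]

```text
time: 22.2
tool_pos: [481.2, -172.1, 168.2]
tcp_rot: [0.15, -3.138, -0.001]
force: [-0.5, -0.4, -7.4]
width: 11.9
grip_force: 55.0
```

jog_arm:
  targets:
    - [[0, 0, 0], 0]
    - [[0, 0, 0], 0]
    - [[0, 0, 0], 0]
    - [[0, 0, 0], 0]
    - [[0, 0, 0], 0]
    - [[0, 0, -0.02], 0]
    - [[0, 0, -0.1], 0]
    - [[0, 0, -0.25], 0]
    - [[0, 0, -0.4], 0]
    - [[0, 0, -0.42], 0]
    - [[0, 0, -0.42], 0]
    - [[0, 0, -0.42], 0]
  fingers: 1

```text
time: 23.4
tool_pos: [480.6, -172.9, 251.4]
tcp_rot: [0.148, -3.137, -0.001]
force: [-1.1, 0.3, 0.1]
width: 91.9
grip_force: 0.0
```

```bash
python3 - <<'E'
from h import *
f=grab_frame("wrist");o=get_obs();print(o["tool_pos"].round(1),o["force"].round(1),o["width"])
c=cv2.resize(f["frame"][90:300,80:460],(760,420),interpolation=cv2.INTER_CUBIC);cv2.imwrite('pics/w6.png',cv2.cvtColor(c,cv2.COLOR_RGB2BGR))
print([(r["conf"],r["at"]) for r in spot_point("wrist","spacer1_center")],[(r["conf"],r["at"]) for r in spot_point("wrist","knob1_center")])
E
```

```text
[ 480.4 -172.8  251. ] [-0.9 -0.5 -0.6] 91.99955488855291
[(0.4, [143.9, 311.2]), (0.15, [188.1, 407.3])] [(0.79, [171.7, 311.9])]
```

View pics/w6.png

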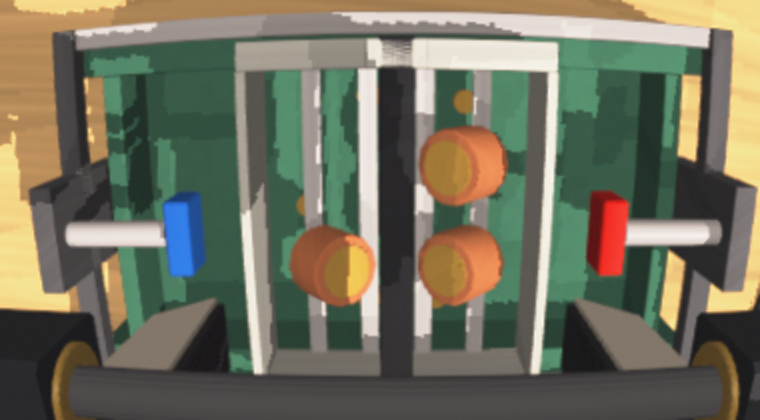

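The lands look clear and the knobs are tipped inside the sieve. Spacers in the pit show at crop (col, row) (464,101) and (303,205), and perhaps (378,95) and (437,303), with one unseen. I regrasp, shake more, and leave the sieve off-centre to uncover what the lands hide.

jog_arm:
  targets:
    - [[0, 0, 0.1], 0]
    - [[0, 0, 0.25], 0]
    - [[0, 0, 0.37], 0]
    - [[0, 0, 0.42], 0]
    - [[0, 0, 0.42], 0]
    - [[0, 0, 0.42], 0]

```text
time: 24.15
tool_pos: [481.5, -173.1, 168.5]
tcp_rot: [-0.148, 3.138, -0.0]
force: [-0.3, -0.3, -0.4]
width: 92.0
grip_force: 0.0
```

jog_arm:
  targets:
    - [[0, 0, 0], 0]
    - [[0, 0, 0], 0]
    - [[0, 0, 0], 0]
    - [[0, 0, 0], 0]
    - [[0, 0, 0], 0]
    - [[0, 0, 0], 0]
    - [[0, 0, 0], 0]
    - [[0, 0, 0], 0]
    - [[0, 0, 0], 0]
    - [[0, 0, 0], 0]
    - [[0, 0, 0], 0]
    - [[0, 0, 0], 0]
    - [[0, 0, 0], 0]
  fingers: -1
  grip_force: 55

```text
time: 25.45
tool_pos: [481.2, -172.9, 168.2]
tcp_rot: [0.148, -3.138, -0.0]
force: [-0.0, 1.1, -0.4]
width: 11.8
grip_force: 55.0
```

jog_arm:
  targets:
    - [[0, 0.065, 0], 0]
    - [[0, -0.065, 0], 0]
    - [[0, 0.065, 0], 0]
    - [[0, -0.065, 0], 0]
    - [[0, 0.065, 0], 0]
    - [[0, -0.065, 0], 0]
    - [[0, 0.065, 0], 0]
    - [[0, -0.065, 0], 0]
    - [[0, 0.065, 0], 0]
    - [[0, -0.065, 0], 0]
    - [[0, 0.065, 0], 0]
    - [[0, -0.065, 0], 0]
    - [[0, 0.065, 0], 0]
    - [[0, -0.065, 0], 0]
    - [[0, 0.065, 0], 0]
    - [[0, 0.065, 0], 0]
    - [[0, 0.065, 0], 0]

```text
time: 27.15
tool_pos: [479.5, -158.5, 167.7]
tcp_rot: [0.151, -3.137, -0.002]
force: [-0.2, 0.2, -4.4]
width: 11.8
grip_force: 55.0
```

jog_arm:
  targets:
    - [[0, 0, 0], 0]
    - [[0, 0, 0], 0]
    - [[0, 0, 0], 0]
    - [[0, 0, 0], 0]
    - [[0, 0, 0], 0]
    - [[0, 0, -0.02], 0]
    - [[0, 0, -0.1], 0]
    - [[0, 0, -0.25], 0]
    - [[0, 0, -0.45], 0]
    - [[0, 0, -0.5], 0]
    - [[0, 0, -0.5], 0]
    - [[0, 0, -0.5], 0]
  fingers: 1

```text
time: 28.35
tool_pos: [479.5, -159.9, 267.5]
tcp_rot: [0.148, -3.137, -0.001]
force: [0.8, -0.2, -0.4]
width: 91.3
grip_force: 0.0
```

```bash
python3 - <<'E'
from h import *
f=grab_frame("wrist");o=get_obs();print(o["time"],o["tool_pos"].round(1),o["width"])
a=cv2.resize(f["frame"][90:265,120:430],(790,446),interpolation=cv2.INTER_CUBIC)
c=np.clip(a.astype(float)*1.2,0,255).astype('uint8');cv2.imwrite('pics/w7.png',cv2.cvtColor(c,cv2.COLOR_RGB2BGR))
print([(round(r["conf"],2),r["at"]) for r in spot_point("wrist","spacer1_center")],[(round(r["conf"],2),r["at"]) for r in spot_point("wrist","knob1_center")])
E
```

```text
28.4 [ 479.1 -159.8  266.9] 91.86570044436775
[(0.57, [138.3, 298.0])] [(0.58, [165.6, 267.1])]
```

View pics/w7.png

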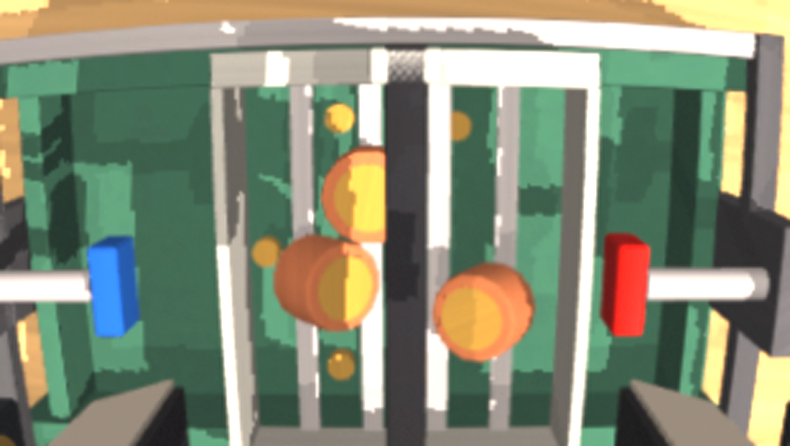

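Four spacers are clearly in the pit at crop (col, row) (340,118), (460,125), (266,252) and (340,366). The fifth is probably under the bar, since in w6 it was near the knob's lower edge. I confirm numerically: project the brass blobs to the pit floor now and again after shifting the sieve.

```bash
cat >> h.py <<'E'
def fish(f,rc,z):
    K=np.array(f["camera_matrix"]);M=R.from_rotvec(np.array(f["orientation"],float)).as_matrix()
    v=np.array([rc[1]-K[0,2],rc[0]-K[1,2]]);n=np.hypot(*v);th=n/K[0,0];d=M@np.r_[v/n*np.sin(th),np.cos(th)]
    p=np.array(f["xyz"]);return p+d*(z-p[2])/d[2]
def blobs(r0=95,r1=275,c0=120,c1=430):
    f=grab_frame("wrist");hsv=cv2.cvtColor(f["frame"],cv2.COLOR_RGB2HSV)
    m=cv2.inRange(hsv,(5,120,80),(30,255,255));n,l,s,c=cv2.connectedComponentsWithStats(m)
    for i in range(1,n):
        x,y=c[i]
        if s[i,4]>=12 and c0<x<c1 and r0<y<r1:
            w=fish(f,(y,x),9)[:2]-np.array([479,-172]);t=0.094
            L=[w[0]*np.cos(t)+w[1]*np.sin(t),-w[0]*np.sin(t)+w[1]*np.cos(t)]
            print("px",(round(y),round(x)),"area",s[i,4],"hue",round(np.median(hsv[...,0][l==i])),"pit",np.round(L))
E
python3 -c "
from h import *
blobs()"
```

```text
px (137, 409) area 81 hue 19 pit [-56. 163.]
px (149, 123) area 304 hue 16 pit [ -45. -166.]
px (137, 252) area 105 hue 20 pit [-52. -13.]
px (140, 300) area 67 hue 18 pit [-49.  37.]
px (188, 251) area 2083 hue 13 pit [  4. -16.]
px (155, 409) area 28 hue 18 pit [-35. 164.]
px (213, 309) area 1138 hue 11 pit [33. 49.]
px (226, 402) area 73 hue 19 pit [ 50. 164.]
px (232, 132) area 203 hue 16 pit [  58. -166.]
px (234, 253) area 99 hue 18 pit [ 58. -15.]
px (263, 426) area 12 hue 17 pit [101. 204.]
```

jog_arm:
  targets:
    - [[0, 0, 0.1], 0]
    - [[0, 0, 0.25], 0]
    - [[0, 0, 0.4], 0]
    - [[0, 0, 0.5], 0]
    - [[0, 0, 0.5], 0]
    - [[0, 0, 0.5], 0]

```text
time: 29.15
tool_pos: [479.6, -160.0, 167.7]
tcp_rot: [0.148, -3.136, -0.001]
force: [-0.6, 0.1, -0.0]
width: 91.6
grip_force: 0.0
```

jog_arm:
  targets:
    - [[0, 0, 0], 0]
    - [[0, 0, 0], 0]
    - [[0, 0, 0], 0]
    - [[0, 0, 0], 0]
    - [[0, 0, 0], 0]
    - [[0, 0, 0], 0]
    - [[0, 0, 0], 0]
    - [[0, 0, 0], 0]
    - [[0, 0, 0], 0]
    - [[0, 0, 0], 0]
    - [[0, 0, 0], 0]
    - [[0, 0, 0], 0]
    - [[0, 0, 0], 0]
  fingers: -1

```text
time: 30.45
tool_pos: [479.9, -159.9, 168.1]
tcp_rot: [0.148, -3.138, -0.001]
force: [0.6, 0.5, 0.7]
width: 11.4
grip_force: 55.0
```

jog_arm:
  targets:
    - [[0, -0.13, 0], 0]
    - [[0, 0, 0], 0]
    - [[0, -0.13, 0], 0]
    - [[0, 0, 0], 0]
    - [[0, -0.13, 0], 0]
    - [[0, 0, 0], 0]
    - [[0, -0.13, 0], 0]
    - [[0, 0, 0], 0]
    - [[0, -0.13, 0], 0]
    - [[0, 0, 0], 0]
    - [[0, -0.13, 0], 0]
    - [[0, -0.13, 0], 0]
    - [[0, -0.13, 0], 0]

```text
time: 31.75
tool_pos: [481.8, -186.8, 167.8]
tcp_rot: [0.145, -3.137, 0.001]
force: [0.7, 0.2, -2.2]
width: 11.4
grip_force: 55.0
```

jog_arm:
  targets:
    - [[0, 0, 0], 0]
    - [[0, 0, 0], 0]
    - [[0, 0, 0], 0]
    - [[0, 0, 0], 0]
    - [[0, 0, 0], 0]
    - [[0, 0, -0.02], 0]
    - [[0, 0, -0.1], 0]
    - [[0, 0, -0.25], 0]
    - [[0, 0, -0.45], 0]
    - [[0, 0, -0.5], 0]
    - [[0, 0, -0.5], 0]
    - [[0, 0, -0.5], 0]
  fingers: 1

```text
time: 32.95
tool_pos: [481.9, -185.8, 267.5]
tcp_rot: [0.148, -3.137, -0.001]
force: [0.5, 0.8, -0.8]
width: 91.5
grip_force: 0.0
```

```bash
python3 -c "
from h import *
blobs();print(get_obs()['time'],get_obs()['tool_pos'])"
```

```text
px (147, 145) area 268 hue 16 pit [ -44. -164.]
px (139, 325) area 66 hue 21 pit [-49.  38.]
px (159, 261) area 465 hue 10 pit [-27. -31.]
px (161, 288) area 217 hue 16 pit [-25.  -2.]
px (155, 429) area 32 hue 19 pit [-35. 164.]
px (196, 247) area 1303 hue 15 pit [ 15. -47.]
px (209, 291) area 471 hue 10 pit [30.  3.]
px (223, 423) area 104 hue 19 pit [ 48. 165.]
px (230, 152) area 205 hue 16 pit [  56. -164.]
px (232, 306) area 70 hue 18 pit [57. 20.]
px (246, 127) area 296 hue 16 pit [  79. -204.]
px (238, 416) area 12 hue 18 pit [ 68. 159.]
33.0 [ 481.51572998 -185.63345684  266.86266841]
```

```bash
python3 - <<'E'
from h import *
f=grab_frame("wrist");o=get_obs();f=dict(f);g=dict(f)
g["xyz"]=np.array(f["xyz"])+np.array([480.4,-172.8,251.])-o["tool_pos"]
for n,rc in(("w6 D",(90+303/2,80+437/2)),("w6 E",(90+205/2,80+303/2))):
    w=fish(g,rc,9)[:2]-np.array([479,-172]);t=.094;print(n,[w[0]*np.cos(t)+w[1]*np.sin(t),-w[0]*np.sin(t)+w[1]*np.cos(t)])
g["xyz"]=np.array(f["xyz"])+np.array([479.3,-159.9,267])-o["tool_pos"]
w=fish(g,(90+252/2.548,120+266/2.548),9)[:2]-np.array([479,-172]);print("w7 E",[w[0]*np.cos(t)+w[1]*np.sin(t),-w[0]*np.sin(t)+w[1]*np.cos(t)])
E
```

```text
w6 D [np.float64(62.15868418683818), np.float64(23.568268694919837)]
w6 E [np.float64(6.120678525346734), np.float64(-48.74909254236635)]
w7 E [np.float64(5.8318409376002895), np.float64(-45.9839002057302)]
```

jog_arm:
  targets:
    - [[0, 0, 0.1], 0]
    - [[0, 0, 0.25], 0]
    - [[0, 0, 0.4], 0]
    - [[0, 0, 0.5], 0]
    - [[0, 0, 0.5], 0]
    - [[0, 0, 0.5], 0]

```text
time: 33.65
tool_pos: [481.8, -185.8, 167.3]
tcp_rot: [0.148, -3.136, -0.001]
force: [0.4, -0.0, 0.3]
width: 91.9
grip_force: 0.0
```

jog_arm:
  targets:
    - [[0, 0, 0], 0]
    - [[0, 0, 0], 0]
    - [[0, 0, 0], 0]
    - [[0, 0, 0], 0]
    - [[0, 0, 0], 0]
    - [[0, 0, 0], 0]
    - [[0, 0, 0], 0]
    - [[0, 0, 0], 0]
    - [[0, 0, 0], 0]
    - [[0, 0, 0], 0]
    - [[0, 0, 0], 0]
    - [[0, 0, 0], 0]
    - [[0, 0, 0], 0]
  fingers: -1
  grip_force: 60

```text
time: 34.95
tool_pos: [482.5, -186.1, 168.2]
tcp_rot: [-0.148, 3.138, -0.0]
force: [-0.1, -0.2, -0.5]
width: 11.5
grip_force: 60.0
```

All five spacers hold fixed pit positions while the sieve moved: (-52,-13), (-49,38), (58,-15), (57,20) and (6,-46). I lift and carry.

jog_arm:
  targets:
    - [[0, 0, -0.02], 0]
    - [[0, 0, -0.06], 0]
    - [[0, 0, -0.12], 0]
    - [[0, 0, -0.2], 0]
    - [[0, 0, -0.28], 0]
    - [[0, 0, -0.36], 0]
    - [[0, 0, -0.42], 0]
    - [[0, 0, -0.45], 0]
    - [[0, 0, -0.46], 0]
    - [[0, 0, -0.46], 0]

```text
time: 35.95
tool_pos: [482.2, -185.9, 260.1]
tcp_rot: [0.148, -3.138, -0.0]
force: [0.0, 0.2, -6.3]
width: 11.4
grip_force: 60.0
```

jog_arm:
  targets:
    - [[0, 0.02, 0], 0]
    - [[0, 0.06, 0], 0]
    - [[-0.02, 0.12, 0], 0]
    - [[-0.05, 0.2, 0], 0]
    - [[-0.08, 0.29, 0], 0]
    - [[-0.11, 0.38, 0], 0]
    - [[-0.14, 0.47, 0], 0]
    - [[-0.17, 0.56, 0], 0]
    - [[-0.2, 0.65, 0], 0]
    - [[-0.22, 0.74, 0], 0]
    - [[-0.24, 0.82, 0], 0]
    - [[-0.26, 0.89, 0], 0]
    - [[-0.27, 0.95, 0], 0]
    - [[-0.28, 0.98, 0], 0]
    - [[-0.28, 1, 0], 0]
    - [[-0.28, 1, 0], 0]

```text
time: 37.55
tool_pos: [519.2, 18.7, 260.1]
tcp_rot: [0.149, -3.138, -0.0]
force: [0.7, 0.6, -5.9]
width: 11.8
grip_force: 60.0
```

jog_arm:
  targets:
    - [[0, 0.02, 0], 0]
    - [[0, 0.06, 0], 0]
    - [[0, 0.12, 0], 0]
    - [[0, 0.2, 0], 0]
    - [[0, 0.29, 0], 0]
    - [[0, 0.38, 0], 0]
    - [[0, 0.47, 0], 0]
    - [[0, 0.55, 0], 0]
    - [[0, 0.62, 0], 0]
    - [[0, 0.68, 0], 0]
    - [[0, 0.72, 0], 0]
    - [[0, 0.735, 0], 0]
    - [[0, 0.74, 0], 0]
    - [[0, 0.74, 0], 0]

```text
time: 38.95
tool_pos: [505.6, 165.1, 260.1]
tcp_rot: [0.146, -3.138, 0.001]
force: [-0.4, -0.5, -6.5]
width: 11.6
grip_force: 60.0
```

```bash
python3 - <<'E'
from h import *
o=get_obs();print(o["tool_pos"],o["tcp_rot"],o["force"],o["width"],o["time"])
for c in("scene","top"):
    f=grab_frame(c);save(f,c+"9.png")
    for n,z in(("mat",0),("sieve_grip",o["tool_pos"][2]-47),("knob1_center",o["tool_pos"][2]-110),("spacer1_center",9)):
        print(c,n,[(round(r["conf"],2),np.round(atz(f,r["at"],z)[:2])) for r in spot_point(c,n)])
f=grab_frame("top")
m=(f["frame"].max(2)<45).astype('uint8');m[:,:150]=0;m[:,275:]=0;m[:190]=0;m[310:]=0
for q in masks_of("top","mat")[:1]:
    x,y,w,h=q["extent"];print("mat extent",q["conf"],[atz(f,p,4)[:2].round() for p in((y,x),(y+h,x+w))])
E
```

```text
[505.60007683 165.07469241 260.14316998] [ 1.46388309e-01 -3.13803330e+00  6.87903940e-04] [-0.37399969 -0.46937498 -6.4650568 ] 11.553979717681086 38.95
scene mat [(0.8, array([511., 159.]))]
scene sieve_grip [(0.89, array([497., 163.]))]
scene knob1_center [(0.57, array([472., 156.])), (0.44, array([643.,  60.])), (0.42, array([850.,  95.]))]
scene spacer1_center [(0.62, array([280.,  48.])), (0.44, array([ 433., -142.])), (0.32, array([734.,  20.]))]
top mat []
top sieve_grip []
top knob1_center [(0.68, array([464., 154.])), (0.66, array([ 528., -129.]))]
top spacer1_center [(0.35, array([ 426., -140.]))]
mat extent 0.57 [array([614., 259.]), array([394.,  45.])]
```

The weight reads a steady 6.3 N and the sieve is over the mat. I lower it.

jog_arm:
  targets:
    - [[0, 0, 0.03], 0]
    - [[0, 0, 0.1], 0]
    - [[0, 0, 0.19], 0]
    - [[0, 0, 0.29], 0]
    - [[0, 0, 0.39], 0]
    - [[0, 0, 0.48], 0]
    - [[0, 0, 0.55], 0]
    - [[0, 0, 0.6], 0]
    - [[0, 0, 0.63], 0]
    - [[0, 0, 0.645], 0]
    - [[0, 0, 0.65], 0]
    - [[0, 0, 0.655], 0]
    - [[0, 0, 0.66], 0]
    - [[0, 0, 0.66], 0]

```text
time: 40.95
tool_pos: [505.8, 165.8, 128.6]
tcp_rot: [-0.148, 3.137, 0.0]
force: [0.1, -0.2, -6.4]
width: 11.4
grip_force: 60.0
```

jog_arm:
  targets:
    - [[0, 0, 0.003], 0]
    - [[0, 0, 0.006], 0]
    - [[0, 0, 0.009], 0]
    - [[0, 0, 0.009], 0]
    - [[0, 0, 0.009], 0]

```text
time: 41.45
tool_pos: [505.7, 165.8, 127.2]
tcp_rot: [-0.148, 3.138, 0.0]
force: [-3.2, -1.0, 6.0]
width: 12.1
grip_force: 60.0
```

Seated on the mat, since the vertical force reversed. Now I release and retreat.

jog_arm:
  targets:
    - [[0, 0, 0], 0]
    - [[0, 0, 0], 0]
    - [[0, 0, 0], 0]
    - [[0, 0, 0], 0]
    - [[0, 0, 0], 0]
    - [[0, 0, -0.02], 0]
    - [[0, 0, -0.1], 0]
    - [[0, 0, -0.25], 0]
    - [[0, 0, -0.45], 0]
    - [[0, 0, -0.65], 0]
    - [[0, 0, -0.7], 0]
    - [[0, 0, -0.7], 0]
    - [[0, 0, -0.7], 0]
  fingers: 1

```text
time: 42.75
tool_pos: [504.9, 165.4, 265.5]
tcp_rot: [0.148, -3.137, 0.001]
force: [-0.4, -0.1, 0.2]
width: 91.9
grip_force: 0.0
```

```bash
python3 - <<'E'
from h import *
o=get_obs();print(o["tool_pos"],o["time"],o["width"])
f=grab_frame("wrist")
for n,z in(("sieve_grip",79),("knob1_center",20),("mat",0)):
    print(n,[(round(r["conf"],2),fish(f,r["at"],z)[:2].round()) for r in spot_point("wrist",n)])
f=grab_frame("scene")
for n,z in(("sieve_grip",79),("mat",0),("adapter_center",21),("filter_center",6.5),("cap_center",8),("spacer1_center",9)):
    print(n,[(round(r["conf"],2),atz(f,r["at"],z)[:2].round()) for r in spot_point("scene",n)])
f=grab_frame("top");hsv=cv2.cvtColor(f["frame"],cv2.COLOR_RGB2HSV)
m=cv2.inRange(hsv,(5,110,60),(30,255,255));n,l,s,c=cv2.connectedComponentsWithStats(m)
for i in range(1,n):
    w=atz(f,c[i][::-1],9)[:2]-np.array([479,-172]);t=.094;L=np.array([w[0]*np.cos(t)+w[1]*np.sin(t),-w[0]*np.sin(t)+w[1]*np.cos(t)])
    if s[i,4]>=5 and abs(L[0])<75 and abs(L[1])<140: print("pit",L.round(),s[i,4])
E
```

```text
[504.87918927 165.44883496 265.52223248] 42.75 91.89863631776602
sieve_grip [(0.59, array([507., 168.]))]
knob1_center [(0.84, array([471., 157.])), (0.53, array([504., 169.]))]
mat [(0.65, array([508., 163.]))]
sieve_grip [(0.7, array([536., -79.])), (0.63, array([499., 163.]))]
mat [(0.58, array([510., 168.]))]
adapter_center [(0.66, array([746.,  24.]))]
filter_center [(0.71, array([754., 138.]))]
cap_center [(0.78, array([ 750., -125.])), (0.39, array([471., 155.]))]
spacer1_center [(0.56, array([ 454., -124.])), (0.41, array([463., 149.]))]
pit [56. 19.] 30
pit [ 56. -17.] 31
pit [  3. -49.] 31
pit [13. 81.] 7
pit [-6. 93.] 6
pit [-14.  81.] 9
pit [-54. -15.] 27
pit [-51.  34.] 29
```

The top view now shows exactly five spacers in the open pit, and the sieve stands centred on the mat.

```bash
python3 -c "
from station import *
print(sign_off())"
```

```text
the job is handed in; nothing more can be done
None
```

The job is handed in, with no verdict returned: I pressed red, blue, red and blue at about 8–9 N each, all five spacers lie in the tray's pit, and the sieve stands released within about 6 mm of the mat's middle; the knobs were last seen in it before the carry, and the bystanders read unmoved.

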